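Clamp a rail with a reversible ratchet

TASK

The ratchet of the blue clamp is set to loosen. Flip the orange pawl lever over to tighten, then swing the black handle back and forth until the red sprung pad holds the rail firmly and squarely against the back stop, clearly pressed (at least about 30 N) but not strained far past the point where the pad bottoms (never over 110 N). Leave the pawl set to tighten, let go, and do not shift the pliers, screwdriver and bottle on the bench.

Things in the scene. Friction and masses are not known exactly. Their poses are not given: they have to be found in the camera images.
- clamp: Blue rack clamp fixed to the bench: base plate 12 mm thick, its top the bed. Origin on the bench top, under the vertical axis of the ratchet wheel. +y is the clamping direction (towards the rail and the back stop); the handle points to -y in mid-swing; z up. The plate reaches from y = -50 to +197 mm, x = -55 to +55 mm.
- wheel_axis (a point): Point on the axis of the steel ratchet wheel (20 teeth, 77 mm across), 45 mm above the bench. The handle and its pawl swing about this axis too. As the pawl must fall into the next tooth, up to 0.31 rad of a driving swing is lost before it catches.
- handle (a joint): Swing of the handle about the wheel axis, rad, positive = counter-clockwise from above; 0 = along the clamp's -y. Hard stops at -0.55 and +0.55. A flat steel arm, 28 mm wide, top 28 mm above the bench, with a black grip post at its end; own friction 0.25 N m, it stays where it is left.
- grip_post (a point): Middle of the upright round black grip post of the handle: 135 mm from the wheel axis, 65 mm above the bench. The post is 22 to 26 mm thick and stands from 28 to 102 mm above the bench; it can be pushed either way without gripping it.
- pawl (a joint): Tilt of the brass reversing pawl on the handle, rad, positive = counter-clockwise from above, -0.42 to +0.42; it snaps over centre to either side. Positive (0.2 to 0.42): the handle drives the wheel when swung counter-clockwise, which TIGHTENS the clamp, and clicks back freely clockwise. Negative: it drives only clockwise, which loosens.
- lever_post (a point): Middle of the upright orange thumb post of the pawl's lever, 13 mm thick, 32 to 81 mm above the bench (this point 65 mm). It stands 35 mm out from the pawl's pivot, which is on the handle's arm 55 mm from the wheel axis, so between wheel and grip post. About 2 N sideways flips it over; the push may also swing the handle, as far as its stop.
- jaw (a joint): Travel of the blue sliding jaw along the clamp's +y, m, range -0.004 to 0.060; 12 mm per rad of wheel, forward when the wheel turns counter-clockwise. It stays where it is left. A driving swing takes 4 to 9 N at the grip post while the jaw runs free (less when slow or standing), and 0.09 N more for every newton of clamping force.
- pad: Red sprung pressure pad on the jaw, 100 x 10 x 18 mm, that bears on the rail. Origin at the middle of the lower edge of its rear face, axes as the clamp's; its front face is 10 mm ahead in +y, 90 mm from the wheel axis at jaw travel 0. It sinks into the jaw by up to 6 mm, at 10 N per mm from a preload of 5 N, then bottoms hard.
- rail: Cream top-hat rail offcut, 35 mm wide (its x), 160 mm long (its y), 8 mm high; origin at the centre of its underside. It lies loose on the bed, lengthwise across the clamp, between the red pad and the blue back stop (a bar 100 x 20 x 20 mm on the bed, whose place along the bed differs every time), a gap on both sides; the clamp pushes it to the stop.
- side_cutter: pliers with red grips, 45x146x13 mm, loose on the bench; bystander, origin at the centre of its underside.
- screwdriver_0: red-handled screwdriver, 25x190x26 mm, loose on the bench; bystander, origin at the centre of its underside.
- pill_bottle: small white bottle, 40x40x80 mm, standing, loose on the bench; bystander, origin at the centre of its underside.

How it is judged (in metres and radians):
On the way, in this order (a step that is already met when the one before it is completed fails the run):
1. the pawl has been flipped over to tighten (pawl joint above 0.1) (value of joint pawl above 0.1 rad), for 0.2 s.
2. the pad presses the rail against the stop with more than 25 N (contact force between pad and rail above 25 N), for 0.2 s.
At the end, for the whole second after the job is handed in: The pawl is still set to tighten (joint above 0.1 rad); the red pad presses on the rail with more than 25 N by itself; the rail lies square across the clamp within 0.06 rad and is at rest (value of joint pawl above 0.1 rad and contact force between pad and rail above 25 N and angle between the y axis of rail and the x axis of clamp, either way round below 0.06 rad and linear speed of rail below 0.01 m/s); the robot touches nothing.
It fails at once if the rail is squeezed with more than 110 N (contact force between pad and rail above 110 N).
It fails at once if a bystander (side cutter, red screwdriver, bottle) is moved more than 30 mm (distance of any of side_cutter, screwdriver_0, pill_bottle from where it was at the start of the episode above 0.03 m).
It also fails if it takes over 61 s, if anything falls off the work surface, if the arm or the gripper's body presses on something with over 40 N, if the wrist force passes 120 N, or if a joint passes its speed limit or range.

ROBOT

A 7-joint arm with a two-finger parallel gripper is mounted at the origin on a cart in front of the work surface, level with it; the furniture and walls round the work are solid. World frame = base frame: x ahead of the robot, y to its left, z up, the work surface at z = 0. Lengths are in m, angles in degrees, forces in N, time in s.
With the tool pointing down it reaches from about 0.425 to 0.95 m from the base axis. Payload 16.7 kg.
Tool frame: the origin (TCP) lies midway between the tips of the shut fingers; the grasp point (between the pads) lies 19 mm behind it; z points along the fingers, y is the line along which they close (so a half turn about z gives the same grasp; the last joint's range is limited). The gripper opens to 94 mm and grips with 3 to 60 N. Pads are 16 mm wide; open, the fingers measure 119 mm over their backs; the gripper's body (75 mm by 177 mm) begins 78 mm behind the grasp point.
Start: joints at [58.012, 24.414, 4.234, 92.017, -1.954, 63.644, -3.845], TCP at [0.268, -0.619, 0.205] pointing down, gripper open.
Joint ranges: [-163.25, 163.25], [-28.42, 122.38], [-70.27, 78.77], [12.13, 141.07], [-58.53, 238.53], [9.26, 117.41], [-156.51, 156.51]. Speed limits (degrees/s): [108.29, 108.29, 136.94, 136.94, 172.46, 172.46, 172.46].

INTERFACE

Orientations are given as a 3x3 rotation matrix whose columns are the frame's x, y, z axes.
In Python, from workcell import bot, cams gives the robot as it stands. The module is installed in compiled form; this text tells all that it offers. Calls block until the motion is done:
- bot.move_ptp(position, orientation): joint-space move of the TCP to a pose.
- bot.servo_line(position, velocity=0.15, frame=None, f_stop=None): straight line of the TCP; frame=None keeps the orientation; velocity is the mean speed in m/s. With f_stop (N) it stops when the force on the tool has changed by that much, and returns True; else False.
- bot.goto_joints(angles): joint-space move.
- bot.grip(opening, squeeze=None): finger opening in m; squeeze is the grip in N (None keeps the last); returns when the fingers have stopped.
- bot.hold(seconds).
- bot.inverse_kinematics(position, orientation): joint angles nearest the present ones, or None.
- cams.capture(name): name is "scene" or "top"; returns the picture (384x512x3 uint8, red, green, blue); there is no depth.
- cams.camera_params(name): a dict with "K" (3x3 intrinsics, pixels), "distortion" ([k1, k2, p1, p2, k3] as OpenCV has them; the pictures are not rectified), "R" (3x3) and "t" (3): a world point X has camera coordinates R X + t. Camera axes: x right, y down, z forward; pixel columns grow to the right and rows downward; lengths in m; the calibration is good to about 2 mm. A picture is of the moment at which its call begins. camera_params takes no time and is no camera call.
A pose or a line that the arm cannot do raises bot.MotionError and nothing moves.
- bot.close_job(): hands the job in; it is judged then, once.
Readings, each from a call of its own:
- bot.get_time_s(): time.
- bot.get_qpos(): joint angles.
- bot.get_dq(): joint speeds.
- bot.get_tau(): joint torques, N m.
- bot.get_ee_pos(): TCP position.
- bot.get_eef_rot(): TCP orientation.
- bot.get_wrist_force(): force on the tool from outside, world axes, zero at the start.
- bot.get_torque(): the same for the moment, N m.
- bot.get_width(): finger opening in m.
- bot.get_finger_force(): force on a finger pad.
Only numpy, scipy, OpenCV 4.12 (cv2) and the standard library are available. Lean on these libraries where they do the work, as an engineer would, in place of code of your own. Each camera call takes 0.05 s, during which the arm holds its last target. There are 200 camera calls.

## Working session

There is one attempt and no reset: what is moved stays moved. The work goes in short steps, each a Python script; the robot and the scene stay as the last script left them, time stands still between calls to the robot, and variables do not carry over. Pictures are saved under pics/ and viewed, at most 10 in all, crops included, and the job is handed in when it is done.

```bash
mkdir -p pics
python3 - <<'E'
from workcell import bot,cams
import cv2,numpy as np
for n in("scene","top"):
    im=cams.capture(n); cv2.imwrite(f"pics/{n}0.png",cv2.resize(im[...,::-1],(800,600),interpolation=cv2.INTER_CUBIC))
    cv2.imwrite(f"pics/raw_{n}0.png",im[...,::-1])
    p=cams.camera_params(n); print(n,p["K"].tolist() if hasattr(p["K"],"tolist") else p["K"],p["distortion"],np.round(p["R"],3).tolist(),p["t"])
E
```

```text
scene [[392.1283249687538, 0.0, 250.40847059173407], [0.0, 392.1283249687538, 202.85397616916578], [0.0, 0.0, 1.0]] [0.00676199 0.         0.         0.         0.        ] [[-0.851, -0.524, 0.02], [-0.257, 0.385, -0.886], [0.457, -0.76, -0.462]] [0.41166297 0.18083626 0.81642568]
top [[478.3309454066502, 0.0, 245.782565506457], [0.0, 478.3309454066502, 194.67634236244427], [0.0, 0.0, 1.0]] [-0.07877209  0.          0.          0.          0.        ] [[-0.003, -1.0, 0.008], [-0.999, 0.003, -0.05], [0.05, -0.008, -0.999]] [0.04228217 0.48126375 1.22498988]
```

View pics/scene0.png

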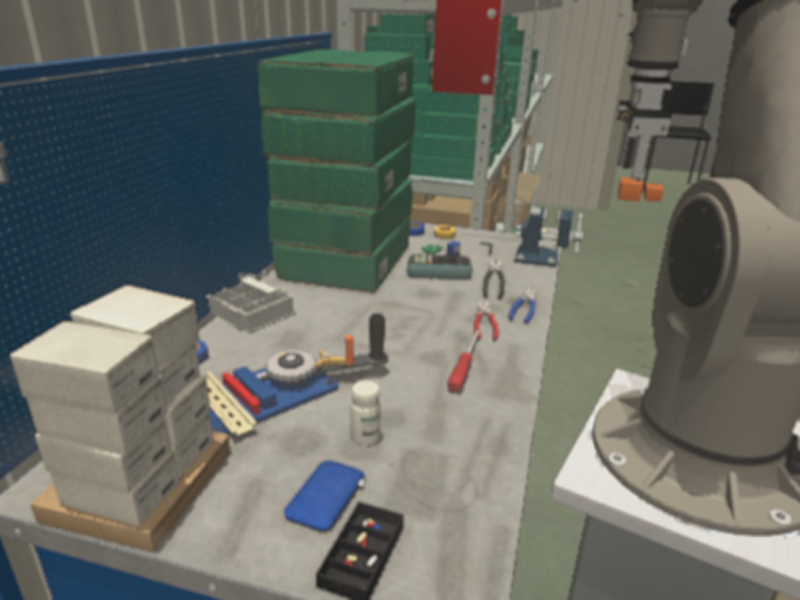

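View pics/top0.png

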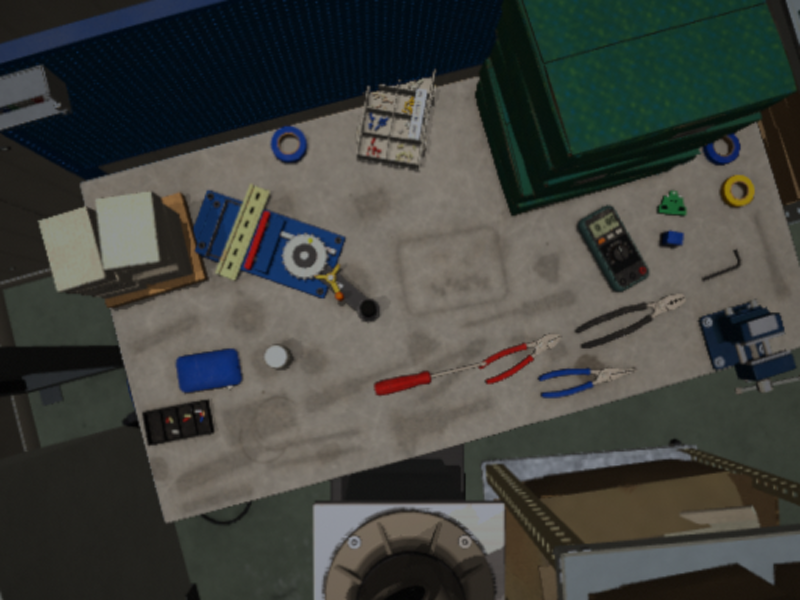

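The top view shows the clamp at left: wheel at about (304,256), grip post (369,310), rail (243,232) and back stop near (210,220). In the scene view the lever post is at (349,350) and the grip post at (377,338). Next I enlarge the clamp and locate the points.

```bash
cat > h.py <<'E'
from workcell import bot,cams
import cv2,numpy as np
def ray(n,uv):
    p=cams.camera_params(n);K,R,t=map(np.array,(p["K"],p["R"],p["t"]))
    d=cv2.undistortPoints(np.array([[uv]],float),K,np.array(p["distortion"]))[0,0]
    return -R.T@t, R.T@np.array([d[0],d[1],1])
def at_z(n,uv,z):
    c,d=ray(n,uv); return c+d*(z-c[2])/d[2]
def proj(n,X):
    p=cams.camera_params(n)
    return cv2.projectPoints(np.atleast_2d(np.array(X,float)),cv2.Rodrigues(np.array(p["R"]))[0],np.array(p["t"]),np.array(p["K"]),np.array(p["distortion"]))[0][:,0]
def crop(n,c,half,name,s):
    im=cams.capture(n)[...,::-1]; x,y=c; a,b=half
    o=cv2.resize(np.ascontiguousarray(im[y-b:y+b,x-a:x+a]),None,fx=s,fy=s,interpolation=cv2.INTER_CUBIC)
    cv2.imwrite("pics/"+name,o)
E
python3 - <<'E'
from h import *
crop("top",(188,165),(75,56),"c1.png",5.3333)
crop("scene",(195,240),(75,56),"c2.png",5.3333)
E
```

```text
(no output)
```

View pics/c1.png

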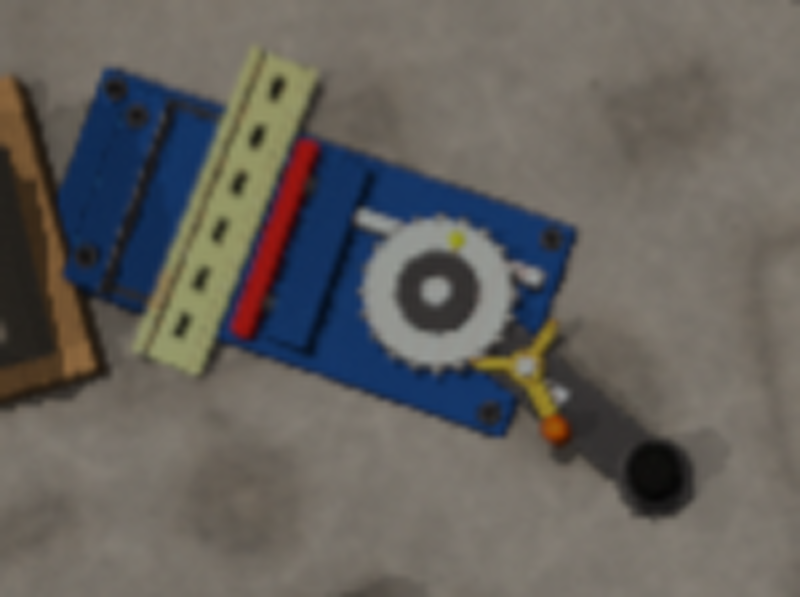

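View pics/c2.png

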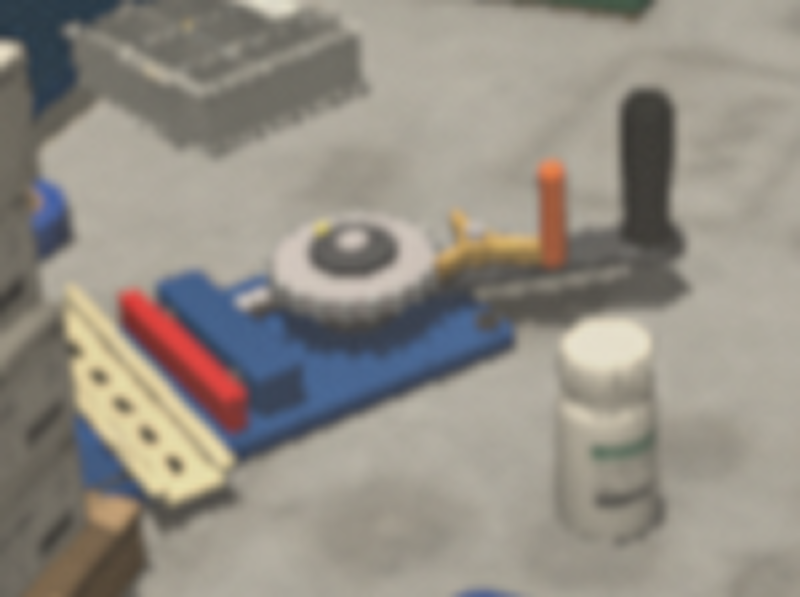

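The crops show: wheel axis at (437,291), pawl pivot (527,366), lever top (557,428), grip top (657,470). The plate corners are visible, and the rail has small gaps on both sides. I'll turn these into a clamp frame.

```bash
cat >> h.py <<'E'
from scipy.optimize import least_squares
def c1(u,v): return (113-.4+u/5.3333,109-.4+v/5.3333)
def c2(u,v): return (120-.4+u/5.3333,184-.4+v/5.3333)
E
python3 - <<'E'
from h import *
# clamp-frame points with pixels in both pictures
P=[((-55,-50,12),"top",c1(575,230)),((55,-50,12),"top",c1(500,437)),((-55,197,12),"top",c1(108,68)),((55,197,12),"top",c1(65,272)),((0,0,52),"top",c1(437,291)),((55,-50,12),"scene",c2(512,330))]
# find sign of x: test
def f(p,res=True):
    c,s=np.cos(p[2]),np.sin(p[2]);r=[]
    for X,n,uv in P:
        x,y,z=np.array(X)/1000
        r.append(proj(n,[p[0]+c*x-s*y,p[1]+s*x+c*y,z])[0]-uv)
    return np.ravel(r)
w=at_z("top",c1(437,291),.05);g=at_z("top",c1(657,470),.102);l=at_z("top",c1(557,428),.081);b=at_z("top",c1(341,635),.08)
for th0 in (0,1.57,3.1,-1.57):
    o=least_squares(f,[w[0],w[1],th0]); print(o.cost,o.x)
    if th0==0 or o.cost<best.cost: best=o
o=best;print(np.round(f(o.x).reshape(-1,2),2).tolist());th=o.x[2];R=np.array([[np.cos(th),-np.sin(th)],[np.sin(th),np.cos(th)]])
print("wheel",w,"grip",g,"lever",l)
T=lambda q:np.round(R.T@(np.array(q)[:2]-o.x[:2])*1000,1)
G=T(g);print("clampframe wheel",T(w),"grip",G,np.hypot(*G),"phi",np.arctan2(G[0],-G[1]),"lever",T(l),"pivot",T(at_z("top",c1(527,366),.045)),"bottle",T(b))
print("grip scene top pred",proj("scene",[*g[:2],.102]),c2(648,95),"lever",proj("scene",[*l[:2],.081]),c2(553,163))
for nm,u,z in (("rail L",(252,50),20),("rail L2",(135,350),20),("railR",(318,72),20),("railR2",(200,377),20),("padfront",(303,143),30),("padfront2",(235,330),30)):print(nm,T(at_z("top",c1(*u),z/1000)))
E
```

```text
3736.55871918284 [ 0.54358895  0.16897927 -0.47258686]
3736.558720173542 [ 0.54358921  0.16897903 -0.47258015]
3736.558720219083 [0.54358765 0.16898049 5.81056468]
3736.5587194352493 [ 0.54358784  0.16898031 -0.47261564]
[[-16.7, 46.76], [16.71, -29.82], [-13.29, 34.28], [14.3, -41.24], [0.19, 6.11], [-14.54, -18.28]]
wheel [0.55923831 0.16969026 0.05      ] grip [0.4720311  0.06545567 0.102     ] lever [0.49238587 0.11146804 0.081     ]
clampframe wheel [13.6  7.8] grip [ -16.6 -124.7] 125.8000397456217 phi -0.1323414151594605 lever [-19.4 -74.5] pivot [  1.5 -45.8] bottle [-148.5  -29.5]
grip scene top pred [[240.97270568 200.39178482]] (241.1007593797461, 201.4126113288208) lever [[222.95305783 213.60462193]] (223.28814805092532, 214.16269101681885)
rail L [ 79.5 146.7]
rail L2 [-76.2 129.5]
railR [ 84.4 112.9]
railR2 [-73.6  95.3]
padfront [ 49.3 101.1]
padfront2 [-45.8  88.6]
```

Run:
```python
from h import *
P=[((55,-50,12),"top",c1(575,230)),((-55,-50,12),"top",c1(500,437)),((55,197,12),"top",c1(108,68)),((-55,197,12),"top",c1(65,272)),((0,0,52),"top",c1(437,291)),((-55,-50,12),"scene",c2(512,330))]
def f(p):
    c,s=np.cos(p[2]),np.sin(p[2]);r=[]
    for X,n,uv in P:
        x,y,z=np.array(X)/1000
        r.append(proj(n,[p[0]+c*x-s*y,p[1]+s*x+c*y,z])[0]-uv)
    return np.ravel(r)
w=at_z("top",c1(437,291),.05);g=at_z("top",c1(657,470),.102);l=at_z("top",c1(557,428),.081);b=at_z("top",c1(341,635),.08)
o=least_squares(f,[w[0],w[1],.3]); print(o.cost,o.x)
print(np.round(f(o.x).reshape(-1,2),2).tolist());th=o.x[2];R=np.array([[np.cos(th),-np.sin(th)],[np.sin(th),np.cos(th)]])
T=lambda q:np.round(R.T@(np.array(q)[:2]-o.x[:2])*1000,1)
G=T(g);print("wheel",T(w),"grip",G,np.hypot(*G),"phi",np.arctan2(G[0],-G[1]),"lever",T(l),"pivot",T(at_z("top",c1(527,366),.045)),"bottle",T(b))
for nm,u,z in (("rail L",(252,50),20),("rail L2",(135,350),20),("railR",(318,72),20),("railR2",(200,377),20),("padfront",(303,143),30),("padfront2",(235,330),30),("stop",(215,112),32),("stop2",(148,300),32)):print(nm,T(at_z("top",c1(*u),z/1000)))
```

```text
24.800870888697343 [ 0.55932289  0.16762188 -0.34369582]
[[1.64, -0.36], [1.4, 0.66], [0.44, -1.16], [-6.12, -0.01], [0.74, -0.13], [1.58, -1.52]]
wheel [-0.8  1.9] grip [ -47.8 -125.6] 134.38824353342818 phi -0.36364783069393153 lever [-44.1 -75.4] pivot [-19.7 -49.6] bottle [-166.3  -14.2]
rail L [ 82.5 131.2]
rail L2 [-74.2 134.2]
railR [83.  97.1]
railR2 [-76.   99.9]
padfront [46.6 89.9]
padfront2 [-49.3  89.7]
stop [ 46.4 134.8]
stop2 [-49.7 133.8]
```

```bash
cat >> h.py <<'E'
W=np.array([.5593,.169]);TH=-.345
def pos(phi,r,lat,z):
    a=phi+TH   # radial dir of handle = clamp -y turned by phi
    rad=np.array([np.sin(a),-np.cos(a)]);d=np.array([np.cos(a),np.sin(a)])
    return np.array([*(W+rad*r+d*lat),z])
def ori(phi,s=1):
    a=phi+TH;y=s*np.array([np.cos(a),np.sin(a),0]);z=np.array([0,0,-1.]);return np.c_[np.cross(y,z),y,z]
E
python3 - <<'E'
from h import *
h=pos(-.355,.087,-.055,.20)
for s in(1,-1):
    q=bot.inverse_kinematics(h,ori(-.355,s));print(s,np.round(q,0) if q is not None else None)
q=[bot.inverse_kinematics(h,ori(-.355,s)) for s in(1,-1)]
q0=bot.get_qpos();s=(1,-1)[int(np.argmin([9e9 if k is None else abs(k[6]-q0[6]) for k in q]))]
bot.grip(0);bot.move_ptp(h,ori(-.355,s));print(s,bot.get_time_s(),bot.get_ee_pos())
bot.servo_line(pos(-.355,.087,-.055,.052),.12)
f0=np.array(bot.get_wrist_force())
for lat in(-.030,-.024,-.018,-.014):
    r=bot.servo_line(pos(-.355,.087,lat,.052),.04,f_stop=12);print(lat,r,np.round(np.array(bot.get_wrist_force())-f0,1),bot.get_time_s())
crop("top",(188,165),(75,56),"c3.png",5.3333)
crop("scene",(195,240),(75,56),"c3s.png",5.3333)
E
python3 -c "
import cv2,numpy as np
a=cv2.imread('pics/c3.png');b=cv2.imread('pics/c3s.png');cv2.imwrite('pics/c3j.png',cv2.resize(np.vstack([a,b]),(448,600) if 0 else (400,600)))"
```

```text
1 [ 17.  11. -46. 114.   9.  58. -73.]
-1 [ 28.  14. -59. 114.  14.  60. 103.]
1 4.375 [0.46153285 0.13722853 0.19995315]
-0.03 False [-2.3  1.2  0. ] 6.5333
-0.024 False [-2.  -0.2 -0.5] 6.8333
-0.018 False [-1.1 -1.  -0. ] 7.1333
-0.014 False [-1.2 -0.3 -0.4] 7.3833
```

View pics/c3j.png

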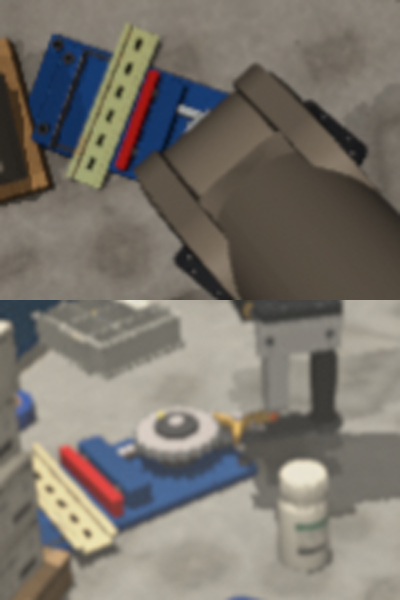

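The arm hides the lever in this view. I'll back off, lift and look again.

Run:
```python
from h import *
bot.servo_line(pos(-.355,.087,-.045,.052),.15)
bot.servo_line(pos(-.355,.087,-.045,.18),.25)
crop("scene",(195,240),(75,56),"c4.png",5.3333);print(bot.get_time_s())
```

```text
8.55
```

View pics/c4.png

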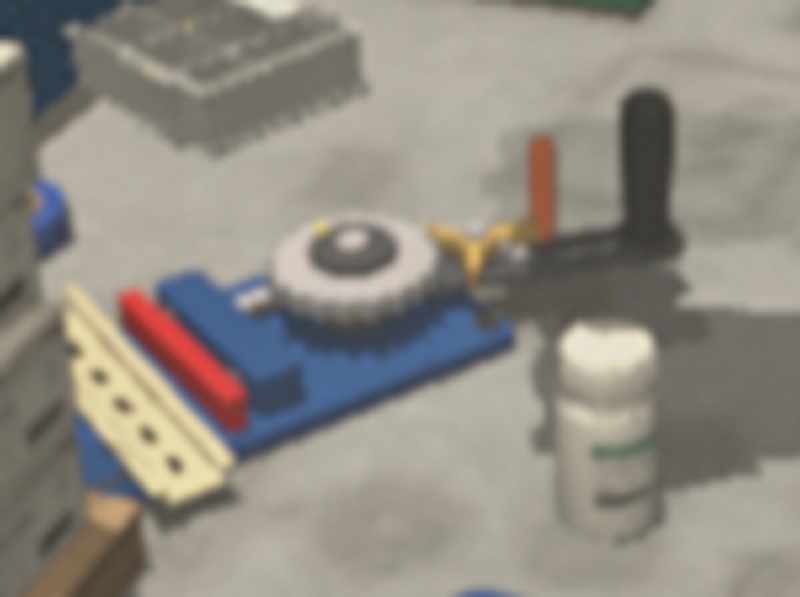

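The pawl has flipped: the lever top moved from (553,163) to (541,140), and the handle at (648,95) has not moved. Next I straddle the grip post and make the first driving stroke, logging force.

```bash
cat >> h.py <<'E'
RG=.135;ZG=.060
def tf(phi,f0):
    a=phi+TH;f=np.array(bot.get_wrist_force())-f0;return -f[:2]@[np.cos(a),np.sin(a)], np.linalg.norm(f)
def drive(p0,p1,f0,lim,v=.05,step=.05):
    n=max(1,int(np.ceil(abs(p1-p0)/step)));log=[]
    for p in np.linspace(p0,p1,n+1)[1:]:
        hit=bot.servo_line(pos(p,RG,0,ZG),v,frame=ori(p),f_stop=9)
        t,m=tf(p,f0);log.append((round(float(p),2),round(float(t),1)))
        if hit or t>lim: log.append(("STOP",hit));break
    print(log,round(bot.get_time_s(),1));return p
E
python3 - <<'E'
from h import *
bot.servo_line(pos(-.355,.087,-.045,.21),.25)
bot.grip(.044)
bot.move_ptp(pos(-.36,RG,0,.20),ori(-.36))
f0=np.array(bot.get_wrist_force())
print(bot.servo_line(pos(-.36,RG,0,ZG),.15,f_stop=8),bot.get_ee_pos(),bot.get_time_s())
f0=np.array(bot.get_wrist_force());np.save("f0.npy",f0);print(f0)
drive(-.36,.56,f0,13)
E
```

```text
False [0.4723245  0.066472   0.06069772] 11.0917
[ 0.42448878 -0.51307424  1.07883546]
[(-0.31, 1.5), (-0.26, 1.1), (-0.21, 1.2), (-0.17, 1.3), (-0.12, 0.8), (-0.07, 4.3), (-0.02, 3.9), (0.03, 5.2), (0.08, 3.7), (0.12, 5.4), (0.17, 4.6), (0.22, 4.4), (0.27, 4.7), (0.32, 5.0), (0.37, 4.6), (0.41, 4.2), (0.46, 4.5), (0.51, 4.9), (0.56, 4.8)] 16.5
```

Run:
```python
from h import *
f0=np.load("f0.npy")
drive(.56,-.59,f0,13,v=.10,step=.15)
drive(-.59,.57,f0,8.4)
crop("scene",(160,250),(60,45),"c5.png",6.6667)
```

```text
[(0.42, 1.1), (0.27, 0.7), (0.13, 0.0), (-0.01, 0.6), (-0.16, 0.6), (-0.3, 0.1), (-0.45, 0.8), (-0.59, 1.0)] 19.2
[(-0.54, 1.0), (-0.49, 0.4), (-0.44, 1.5), (-0.4, 1.3), (-0.35, 4.2), (-0.3, 5.8), (-0.25, 3.9), (-0.2, 4.1), (-0.15, 4.0), (-0.11, 3.9), (-0.06, 4.4), (-0.01, 4.2), (0.04, 5.1), (0.09, 4.8), (0.14, 4.2), (0.18, 4.5), (0.23, 4.6), (0.28, 4.2), (0.33, 3.8), (0.38, 4.0), (0.42, 3.0), (0.47, 5.0), (0.52, 4.4), (0.57, 4.5)] 26.0
```

View pics/c5.png

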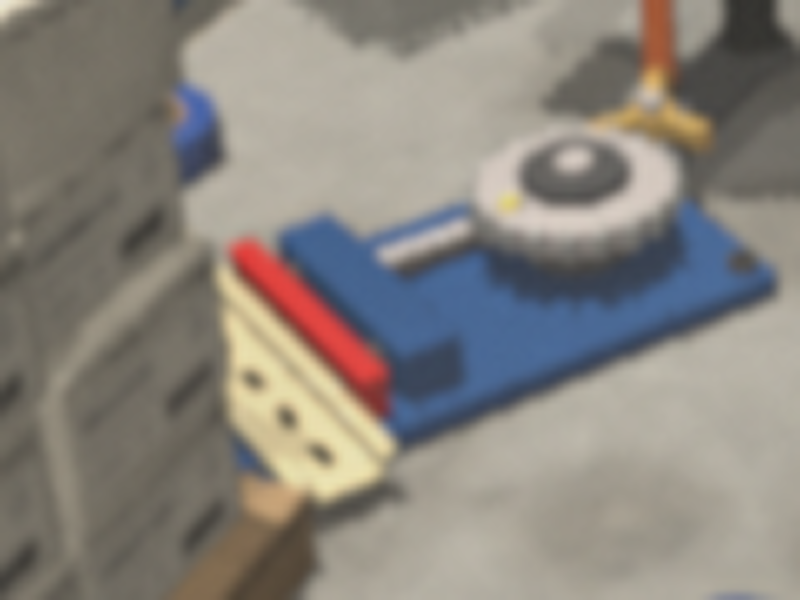

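After two strokes the rail is already moving with the pad, which is still fully extended, and the force is at the free level. I'll do another stroke.

Run:
```python
from h import *
f0=np.load("f0.npy")
drive(.57,-.59,f0,13,v=.15,step=.2)
drive(-.59,.57,f0,8.4,v=.06)
```

```text
[(0.38, 0.3), (0.18, 0.5), (-0.01, 1.3), (-0.2, 0.2), (-0.4, 1.2), (-0.59, 0.3)] 28.1
[(-0.54, 1.1), (-0.49, 1.2), (-0.44, 1.8), (-0.4, 1.6), (-0.35, 4.1), (-0.3, 4.9), (-0.25, 4.4), (-0.2, 5.1), (-0.15, 4.4), (-0.11, 4.8), (-0.06, 2.9), (-0.01, 4.3), (0.04, 4.4), (0.09, 3.5), (0.14, 5.4), (0.18, 4.9), (0.23, 4.4), (0.28, 5.0), (0.33, 5.0), (0.38, 4.7), (0.42, 4.4), (0.47, 4.7), (0.52, 3.3), (0.57, 4.1)] 34.3
```

Run:
```python
from h import *
f0=np.load("f0.npy")
drive(.57,-.59,f0,13,v=.15,step=.2)
drive(-.59,.57,f0,8.0,v=.06)
crop("scene",(160,250),(60,45),"c6.png",6.6667)
```

```text
[(0.38, 0.9), (0.18, 0.5), (-0.01, 0.2), (-0.2, -0.4), (-0.4, 0.4), (-0.59, 0.4)] 36.4
[(-0.54, 0.5), (-0.49, 1.3), (-0.44, 0.5), (-0.4, 1.8), (-0.35, 4.1), (-0.3, 4.9), (-0.25, 5.0), (-0.2, 6.0), (-0.15, 6.3), (-0.11, 6.6), (-0.06, 6.6), (-0.01, 7.5), (0.04, 6.9), (0.09, 8.5), ('STOP', False)] 40.0
```

View pics/c6.png

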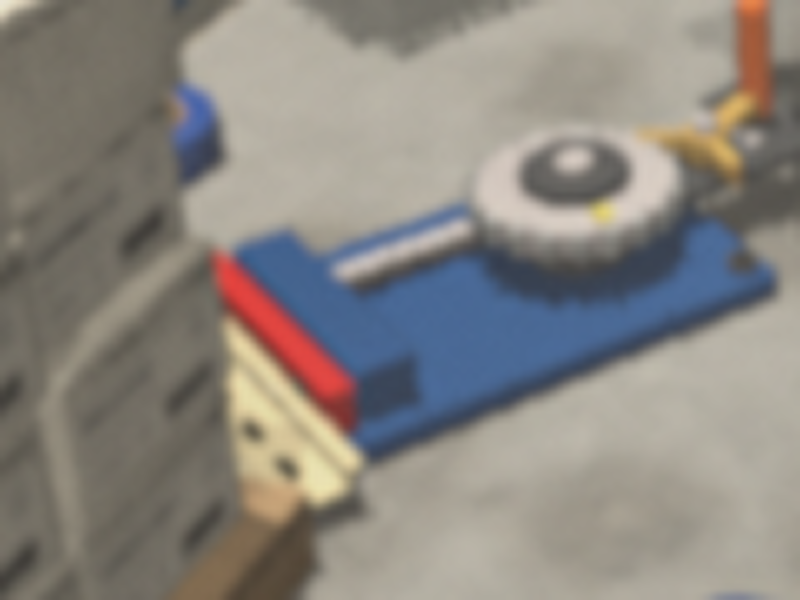

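The force ramps linearly from contact at about -0.27 rad, and the pad has sunk into the jaw. Both readings give about 40–47 N. I'll release, check from above and hand in.

Run:
```python
from h import *
bot.servo_line(pos(.027,RG,0,ZG),.05,frame=ori(.027))
bot.servo_line(pos(.027,RG,0,.20),.15,f_stop=15)
bot.servo_line(np.array([.45,-.10,.25]),.2);print(bot.get_time_s(),bot.get_ee_pos(),bot.get_wrist_force())
crop("top",(188,165),(75,56),"c7.png",5.3333)
```

```text
42.3833 [ 0.45014982 -0.09916144  0.24964733] [0.76846837 0.16420142 0.17075087]
```

View pics/c7.png

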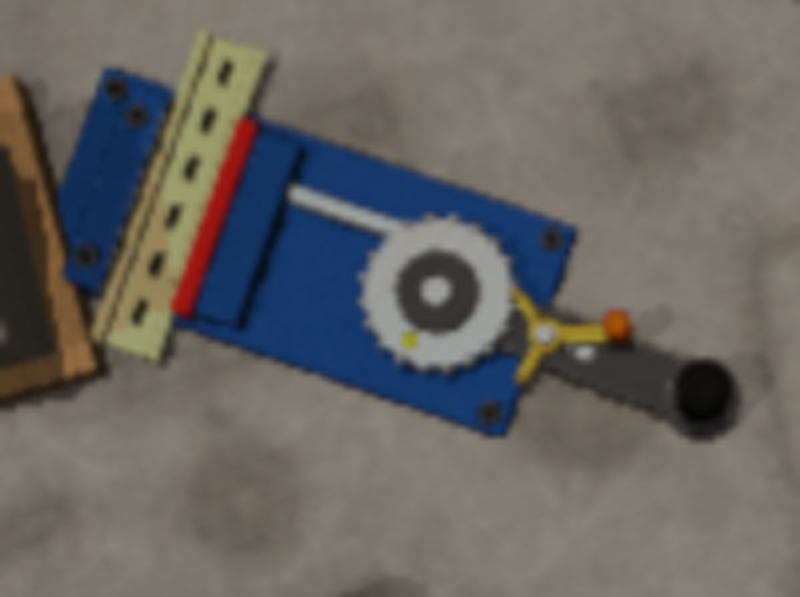

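The rail, with ends at (232,40) and (130,355), lies square between pad and stop. The pad has sunk in against the jaw, and the lever at (617,325) is on the tighten side.

```bash
python3 -c "
from workcell import bot
print(bot.close_job())"
```

```text
the job is handed in; nothing more can be done
None
```

The job is handed in at about 42 s of the 61 s allowed (verdict not shown): the pawl is set to tighten, the rail looks square against the back stop at an estimated 40–47 N, the arm is clear, and it never went near the bystanders, though I didn't re-check them by camera.

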